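Take the bare handle rail down from its display stand

TASK

Two display stands on the bag maker's table each carry a wooden rail in open-topped brass brackets; one rail has bamboo ring handles hanging on it, the other is bare. Lift the bare rail straight up out of its two brackets, both ends together and level, then lay it gently in the long plywood tray, flat on the tray's floor and lengthwise. Leave the rail with the handles where it is.

Things in the scene. Friction and masses are not known exactly. Their poses are not given: they have to be found in the camera images.
- rail: Bare wooden rail, loose, about 0.12 kg: bar 22 mm wide (x), 30 mm high (z), a square block on each end (34 wide, 40 high, 17 long), 260 mm overall along y. Origin at the bar's centre, z up. It starts level in the U brackets of its stand, end blocks just outside them, origin 145 mm above the table; 180 mm of bar between brackets is free to grasp (a 40 mm spool stands on the base below).
- stand: Stand of the bare rail, fixed: wooden base 90 (x) by 240 (y) by 15 mm, posts at y = -95 and +95 mm, each topped by a brass U bracket open at the top: 20 mm long in y, 44 mm wide, slot 32 mm wide in x, slot floor 130 mm and horn tops 170 mm above the table. Origin on the table under its centre, z up. The other stand has the same shape.
- full_rail: The other rail, the same bar with three bamboo ring handles (about 120 mm across) fixed on it, resting in the brackets of the other stand. To be left alone. Origin at the centre of the bar, y along it, z up.
- tray: The long open plywood tray, fixed on the table, empty: outside 170 mm (x) by 340 mm (y) by 35 mm high, walls and floor 8 mm thick. Origin on the table under its centre, y along its length, z up. With the rail lying on its end blocks on the tray's floor, the rail's origin is 28 mm above the table.

How it is judged:
By the outcome, as a careful person would: the job done as asked, in the order asked, and still so for the second after the job is handed in, with the robot touching nothing.
It also fails if it takes over 43 s, if anything falls off the work surface, if the arm or the gripper's body presses on something with over 40 N, if the wrist force passes 120 N, or if a joint passes its speed limit or range.

ROBOT

A 6-joint arm with a two-finger parallel gripper is mounted at the origin on the work surface. World frame = base frame: x ahead of the robot, y to its left, z up, the work surface at z = 0. Lengths are in m, angles in rad, forces in N, time in s.
With the tool pointing down it reaches from about 0.425 to 0.95 m from the base axis. Payload 3.5 kg.
Tool frame: the origin (TCP) lies on the centre line of the jaws, within the pads' length; the fingertips stand 17 mm ahead of it and the grasp point (between the pads) lies 2 mm behind it; z points along the fingers, y is the line along which they close (so a half turn about z gives the same grasp; the last joint's range is limited). The gripper opens to 85 mm and grips with 20 to 120 N. Pads are 22 mm wide; open, the fingers measure 114 mm over their backs; the gripper's body (76 mm by 85 mm) begins 54 mm behind the grasp point. The pads swing forward as they close: fully open they stand 13 mm farther back than shut.
Start: joints at [-1.282, 0.286, 1.577, -0, 1.279, -0.15], TCP at [0.287, -0.611, 0.248] pointing down, gripper open.
Joint ranges: [-2.77, 2.77], [-0.9, 2.22], [0.21, 2.48], [-1.53, 4.67], [0.24, 2.81], [-2.84, 2.84]. Speed limits (rad/s): [2.79, 2.79, 3.14, 3.14, 3.14, 3.14].

INTERFACE

Orientations are given as a unit quaternion [x, y, z, w].
In Python, from plant import ctrl gives the robot as it stands. The module is installed in compiled form; this text tells all that it offers.
- The arm moves only by the tool drive_tool, never from a script. Its argument "moves" is a list of rows, each a list of 3 entries, a list of its own where there are three numbers: the turn, a rotation vector about the tool's x, y, z in rad, then the shift along the tool's x, y, z in m, then the finger opening in m, from 0 to 0.0854. A call has 1 to 5 rows; each row shifts and turns the commanded pose from where the row before left it, along the tool's axes as they then stand; what a row does not reach is not made up. A row lasts 1/8 s, in which the tool goes at most 62.5 mm and 10.7 degrees, less where a joint would pass 70% of its speed; a pose out of reach is approached as far as the arm can. A call with a gripper value outside its range is refused whole. The fingers move at their own pace and stop on an object; "grip_force" is the grip in N (left out, the last holds). Time passes only in rows, so rows that do not move let the fingers close. It gives the time, the measured TCP pose, the force, the opening and the grip force at its end, in the units of the state.
- ctrl.get_state(): the state, without advancing time (a new reading comes with each control period).
- ctrl.read_camera(name): name is "scene" or "top" or "wrist"; returns a dict with "image" (384x512x3 uint8, red, green, blue), "fx", "fy", "cx", "cy" (pixels), "dist" ([k1, k2, p1, p2, k3] as OpenCV has them; the pictures are not rectified), "R" (3x3) and "t" (3): a world point X has camera coordinates R X + t. Camera axes: x right, y down, z forward; pixel columns grow to the right and rows downward; lengths in m; the calibration is good to about 2 mm. A picture is of the moment at which its call begins. There is no depth.
- ctrl.sign_off(): hands the job in; it is judged then, once.
The state is a dict: "time": time; "qpos": joint angles; "dq": joint speeds; "joint_efforts": joint torques, N m; "eef_pos": TCP position; "tcp_rot": TCP orientation; "contact_force": force on the tool from outside, world axes, zero at the start; "wrist_torque": the same for the moment, N m; "opening": opening from 0.0 (shut) to 1.0 (fully open); "finger_force": force on a finger pad.
Only numpy, scipy, OpenCV 4.12 (cv2) and the standard library are available. Lean on these libraries where they do the work, as an engineer would, in place of code of your own. Each camera call takes 0.05 s, during which the arm holds its last target. There are 200 camera calls.

## Working session

There is one attempt and no reset: what is moved stays moved. The work goes in short steps, Python scripts to look and compute and a tool call to move; the robot and the scene stay as the last step left them, time stands still between calls to the robot, and variables do not carry over. Pictures are saved under pics/ and viewed, at most 10 in all, crops included, and the job is handed in when it is done.

Besides the shell and the picture viewer there is one more tool, called after "Call:" in YAML: its name, and indented under it one key for each argument. drive_tool: Moves the arm, as the interface text tells. Its arguments: {"type":"object","properties":{"moves":{"type":"array","items":{"type":"array"}},"grip_force":{"type":"number"}},"required":["moves"]}

```bash
mkdir -p pics; cat > h.py <<'E'
import numpy as np, cv2, pickle
from plant import ctrl
def shot(n,f):
    c=ctrl.read_camera(n); cv2.imwrite(f'pics/{f}.png',cv2.resize(c['image'][:,:,::-1],(800,600),interpolation=cv2.INTER_CUBIC)); pickle.dump(c,open(f'pics/{f}.pkl','wb')); return c
def ray(f,pts,z,scale=512/800):
    c=pickle.load(open(f'pics/{f}.pkl','rb'))
    K=np.array([[c['fx'],0,c['cx']],[0,c['fy'],c['cy']],[0,0,1]]);R=np.array(c['R']);t=np.array(c['t'])
    p=(np.array(pts,float)+.5)*scale-.5
    u=cv2.undistortPoints(p.reshape(-1,1,2),K,np.array(c['dist'],float)).reshape(-1,2)
    d=np.c_[u,np.ones(len(u))]@R; o=-R.T@t
    z=np.broadcast_to(z,len(u))
    return o+d*((z-o[2])/d[:,2])[:,None]
E
python3 -c "
from h import *
shot('scene','s0');shot('top','t0');s=ctrl.get_state();print(s)"
```

```text
{'time': 0.1, 'qpos': array([-1.28198522e+00,  2.87116793e-01,  1.57802568e+00, -1.55418748e-05,
        1.27861492e+00, -1.50010360e-01]), 'dq': array([-0.00057143, -0.0015872 , -0.004201  ,  0.00049901, -0.00062465,
       -0.00062792]), 'joint_efforts': array([ 6.20265255e-04, -4.07298768e+01, -2.93698150e+01, -1.40058273e-04,
        3.40312145e-03,  3.69337755e-06]), 'eef_pos': array([ 0.28664544, -0.61049562,  0.24706165]), 'tcp_rot': array([ 9.76024815e-01,  2.17656587e-01, -8.24778179e-05, -1.07924813e-03]), 'contact_force': array([-0.09976181, -0.0645459 , -0.47749432]), 'wrist_torque': array([0.00012025, 0.0159067 , 0.03428297]), 'finger_force': 0.0, 'opening': 0.9987041787417403}
```

View pics/t0.png

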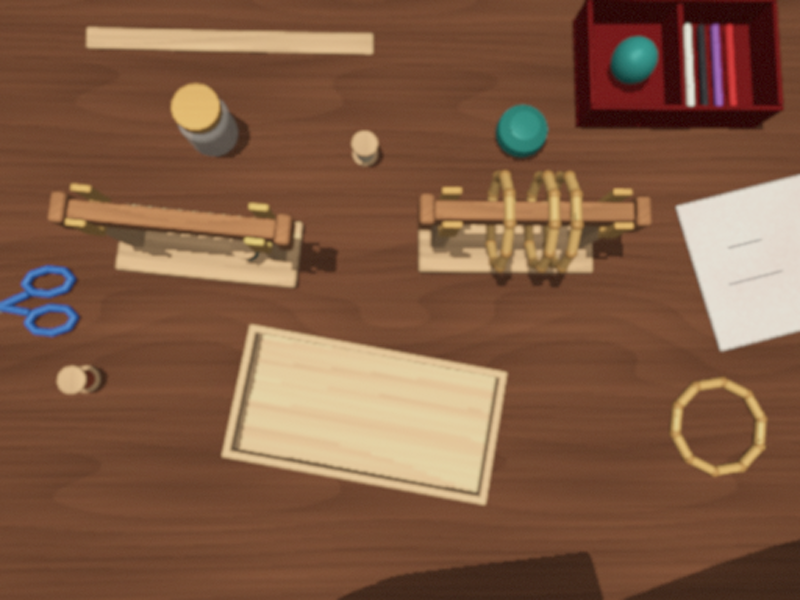

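View pics/s0.png

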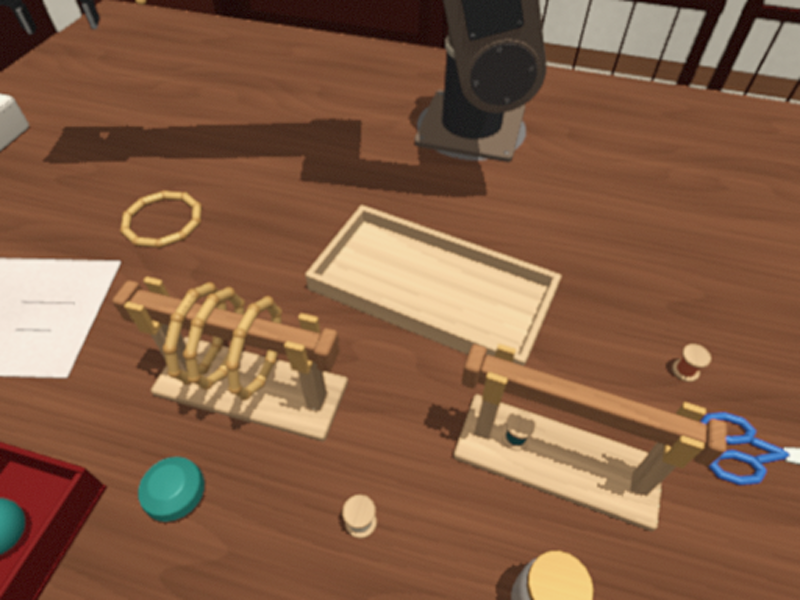

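The top view shows the bare rail from about (49,206) to (291,230), the tray's corners at (250,325), (507,372), (486,503) and (222,458), and the handle rail to its right. The scene view agrees.

```bash
python3 -c "
from h import *
from scipy.spatial.transform import Rotation as Ro
r=ray('t0',[(49.5,206.5),(291,230)],.165);print(r,np.linalg.norm(r[0]-r[1]),r.mean(0),np.degrees(np.arctan2(*(r[0]-r[1])[[0,1]])))
r2=ray('s0',[(472,366),(720,441)],.165);print(r2,np.linalg.norm(r2[0]-r2[1]),r2.mean(0))
t=ray('t0',[(250,325),(507,372),(486,503),(222,458)],.035);print(t,t.mean(0))
e=(t[0]+t[3]-t[1]-t[2])/2;print(np.linalg.norm(e),np.degrees(np.arctan2(e[0],e[1])))
b=ray('t0',[(117,269),(296,287)],.015);print(b)
s=ctrl.get_state();print(Ro.from_quat(s['tcp_rot']).as_matrix().round(3))
"
```

```text
[[0.67168524 0.36561443 0.165     ]
 [0.64803731 0.10817924 0.165     ]] 0.25851905826286015 [0.65986127 0.23689684 0.165     ] 5.248446899681758
[[0.66502175 0.11478329 0.165     ]
 [0.68282084 0.3584337  0.165     ]] 0.2442996695396652 [0.67392129 0.2366085  0.165     ]
[[ 0.55339443  0.17850608  0.035     ]
 [ 0.49194212 -0.15590998  0.035     ]
 [ 0.32623981 -0.1251383   0.035     ]
 [ 0.38495056  0.20954328  0.035     ]] [0.43913173 0.02675027 0.035     ]
0.33990101727899097 10.181202588711525
[[0.62947562 0.35948514 0.015     ]
 [0.60602252 0.12274754 0.015     ]]
[[ 0.905  0.425 -0.001]
 [ 0.425 -0.905  0.002]
 [ 0.    -0.002 -1.   ]]
```

Call:
drive_tool:
  moves:
    - [[0,0,-0.173],[0,0,-0.01],0.06]
    - [[0,0,-0.173],[0,0,-0.01],0.06]
    - [[0,0,-0.173],[0,0,-0.01],0.06]
    - [[0,0,-0.173],[0,0,-0.01],0.06]
    - [[0,0,-0.173],[0,0,-0.01],0.06]

```text
time: 0.72
eef_pos: [0.2867, -0.6107, 0.2978]
tcp_rot: [0.793, 0.609, 0.0, -0.001]
contact_force: [-0.2, -0.4, -0.1]
opening: 0.703
finger_force: 0.0
```

Call:
drive_tool:
  moves:
    - [[0,0,-0.175],[0,0,0],0.06]
    - [[0,0,0],[0.055,0.018,0],0.06]
    - [[0,0,0],[0.055,0.018,0],0.06]
    - [[0,0,0],[0.055,0.018,0],0.06]
    - [[0,0,0],[0.055,0.018,0],0.06]

```text
time: 1.35
eef_pos: [0.379, -0.3966, 0.2977]
tcp_rot: [0.739, 0.674, 0.0, -0.0]
contact_force: [0.8, 0.1, -0.5]
opening: 0.7
finger_force: 0.0
```

Call:
drive_tool:
  moves:
    - [[0,0,0],[0.055,0.018,0],0.06]
    - [[0,0,0],[0.055,0.018,0],0.06]
    - [[0,0,0],[0.055,0.018,0],0.06]
    - [[0,0,0],[0.055,0.018,0],0.06]
    - [[0,0,0],[0.055,0.018,0],0.06]

```text
time: 1.98
eef_pos: [0.4938, -0.1311, 0.298]
tcp_rot: [0.739, 0.674, -0.0, -0.0]
contact_force: [0.3, -0.0, 0.1]
opening: 0.702
finger_force: 0.0
```

Call:
drive_tool:
  moves:
    - [[0,0,0],[0.055,0.019,0],0.06]
    - [[0,0,0],[0.055,0.019,0],0.06]
    - [[0,0,0],[0.055,0.019,0],0.06]
    - [[0,0,0],[0.055,0.019,0],0.06]
    - [[0,0,0],[0.055,0.019,0],0.06]

```text
time: 2.6
eef_pos: [0.6137, 0.134, 0.2978]
tcp_rot: [0.739, 0.674, -0.0, -0.0]
contact_force: [0.4, -0.1, 0.2]
opening: 0.702
finger_force: 0.0
```

Call:
drive_tool:
  moves:
    - [[0,0,0],[0.055,0.019,0],0.06]
    - [[0,0,0],[0.052,0.018,0],0.06]
    - [[0,0,0],[0,0,0],0.06]
    - [[0,0,0],[0,0,0],0.06]

```text
time: 3.1
eef_pos: [0.6598, 0.235, 0.2974]
tcp_rot: [0.739, 0.674, -0.001, -0.0]
contact_force: [-0.2, -0.6, -0.6]
opening: 0.705
finger_force: 0.0
```

```bash
python3 -c "
from h import *
shot('wrist','w1');s=ctrl.get_state();print(s['eef_pos'],s['tcp_rot'])"
```

```text
[0.65980423 0.23440583 0.29790337] [ 7.39080152e-01  6.73617257e-01 -5.58249010e-04 -8.59802410e-05]
```

View pics/w1.png

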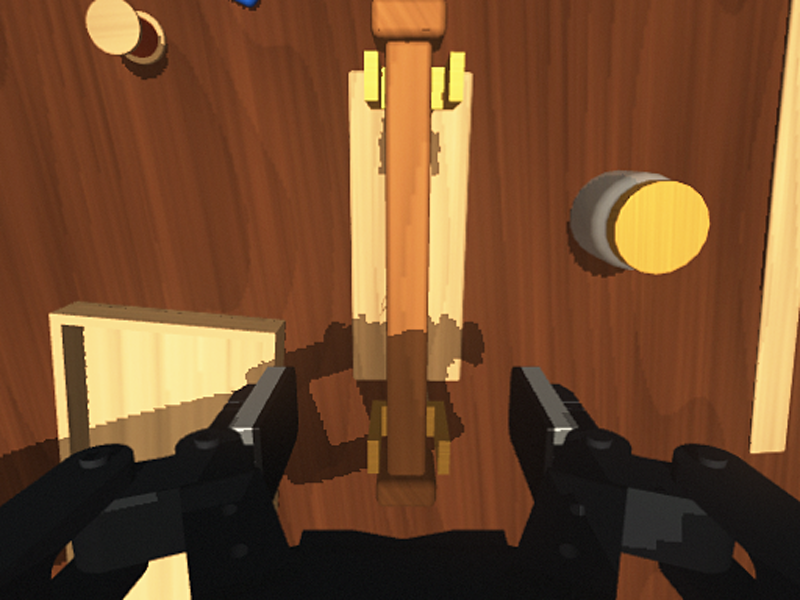

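The wrist view shows the rail between the fingers. The bar runs from (408,42) to (407,473), where the block inner faces are, with edges at 386/430 at the top and 388/427 at the bottom.

```bash
python3 -c "
from h import *
r=ray('w1',[(386.5,45),(431,45),(388,470),(427.5,470)],.160);print(r)
a=(r[0]+r[1])/2;b=(r[2]+r[3])/2;print((a+b)/2,np.degrees(np.arctan2(*(a-b)[:2])),np.linalg.norm(a-b))
m=ray('w1',[(408,39),(407,478)],.165);print(m,m.mean(0))"
```

```text
[[0.66200088 0.34836371 0.16      ]
 [0.68201159 0.34650821 0.16      ]
 [0.64100966 0.13121206 0.16      ]
 [0.66306168 0.12919575 0.16      ]]
[0.66202095 0.23881993 0.16      ] 5.252547650923263 0.21814808891560553
[[0.67176164 0.34895755 0.165     ]
 [0.65142857 0.12850957 0.165     ]] [0.66159511 0.23873356 0.165     ]
```

Call:
drive_tool:
  moves:
    - [[0,0,0],[0.004,0.002,0.03],0.06]
    - [[0,0,0],[0,0,0.04],0.06]
    - [[0,0,0],[0,0,0.04],0.06]
    - [[0,0,0],[0,0,0.026],0.06]
    - [[0,0,0],[0,0,0.01],0.06]

```text
time: 3.78
eef_pos: [0.6613, 0.2372, 0.1504]
tcp_rot: [0.74, 0.673, -0.002, -0.001]
contact_force: [-0.6, -0.5, -0.0]
opening: 0.704
finger_force: 0.0
```

Call:
drive_tool:
  moves:
    - [[0,0,0],[0,0,0],0.06]
    - [[0,0,0],[0,0,0],0.045]
    - [[0,0,0],[0,0,0],0.035]
    - [[0,0,0],[0,0,0],0.03]
    - [[0,0,0],[0,0,0],0.026]
  grip_force: 50

```text
time: 4.4
eef_pos: [0.6626, 0.2392, 0.1527]
tcp_rot: [0.739, 0.674, 0.0, 0.0]
contact_force: [-0.2, 0.1, -0.2]
opening: 0.306
finger_force: 0.0
```

Call:
drive_tool:
  moves:
    - [[0,0,0],[0,0,0],0.022]
    - [[0,0,0],[0,0,0],0.015]
    - [[0,0,0],[0,0,0],0.01]
    - [[0,0,0],[0,0,0],0.01]
    - [[0,0,0],[0,0,0],0.01]

```text
time: 5.03
eef_pos: [0.6626, 0.2391, 0.1526]
tcp_rot: [0.739, 0.674, 0.0, 0.0]
contact_force: [-0.4, 1.0, 2.1]
opening: 0.249
finger_force: 50.6
```

Call:
drive_tool:
  moves:
    - [[0,0,0],[0,0,-0.008],0.01]
    - [[0,0,0],[0,0,-0.012],0.01]
    - [[0,0,0],[0,0,-0.015],0.01]
    - [[0,0,0],[0,0,-0.015],0.01]
    - [[0,0,0],[0,0,-0.015],0.01]

```text
time: 5.65
eef_pos: [0.6627, 0.2391, 0.219]
tcp_rot: [0.739, 0.674, 0.0, 0.0]
contact_force: [-0.0, -0.7, -2.3]
opening: 0.244
finger_force: 50.3
```

Call:
drive_tool:
  moves:
    - [[0,0,0],[0,0,-0.015],0.01]
    - [[0,0,0],[0,0,-0.015],0.01]
    - [[0,0,0],[0,0,-0.01],0.01]
    - [[0,0,0],[0,0,-0.005],0.01]
    - [[0,0,0],[0,0,0],0.01]

```text
time: 6.28
eef_pos: [0.6625, 0.2391, 0.2625]
tcp_rot: [0.739, 0.674, 0.0, 0.0]
contact_force: [-0.4, -0.7, -1.9]
opening: 0.25
finger_force: 50.3
```

```bash
python3 -c "
from h import *
shot('scene','s1');s=ctrl.get_state();print(s['eef_pos'],s['tcp_rot'],s['contact_force'],s['wrist_torque'],s['opening'])"
```

```text
[0.66231054 0.23901493 0.26188452] [ 7.38861432e-01  6.73857290e-01 -3.20351188e-04 -1.83814398e-04] [ 0.66588169  0.23189824 -1.5176262 ] [ 0.03238049 -0.0448749  -0.00470337] 0.24686444206688965
```

View pics/s1.png

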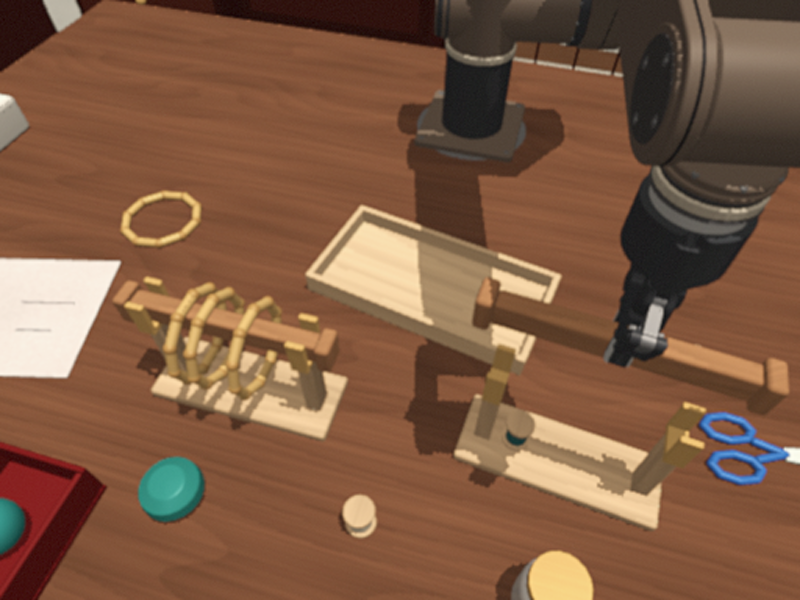

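The rail hangs level and clear of both brackets, with end blocks at about (486,302) and (770,385). The other stand is untouched. Next I carry it over the tray.

Call:
drive_tool:
  moves:
    - [[0,0,0.043],[0,0,0],0.01]
    - [[0,0,0.043],[0,0,0],0.01]
    - [[0,0,0],[-0.017,-0.012,0],0.01]
    - [[0,0,0],[-0.03,-0.02,0],0.01]
    - [[0,0,0],[-0.03,-0.02,0],0.01]

```text
time: 6.95
eef_pos: [0.5966, 0.1718, 0.2612]
tcp_rot: [0.767, 0.642, -0.001, -0.0]
contact_force: [-0.0, -0.5, -1.1]
opening: 0.244
finger_force: 50.2
```

Call:
drive_tool:
  moves:
    - [[0,0,0],[-0.03,-0.02,0],0.01]
    - [[0,0,0],[-0.03,-0.02,0],0.01]
    - [[0,0,0],[-0.03,-0.02,0],0.01]
    - [[0,0,0],[-0.03,-0.02,0],0.01]
    - [[0,0,0],[-0.03,-0.02,0],0.01]

```text
time: 7.58
eef_pos: [0.4715, 0.0418, 0.2617]
tcp_rot: [0.767, 0.642, -0.0, -0.0]
contact_force: [0.6, 0.1, -1.4]
opening: 0.246
finger_force: 50.2
```

Call:
drive_tool:
  moves:
    - [[0,0,0],[-0.015,-0.01,0],0.01]
    - [[0,0,0],[-0.005,-0.007,0],0.01]
    - [[0,0,0],[0,0,0.02],0.01]
    - [[0,0,0],[0,0,0.02],0.01]
    - [[0,0,0],[0,0,0.02],0.01]

```text
time: 8.2
eef_pos: [0.4528, 0.0264, 0.2018]
tcp_rot: [0.767, 0.642, 0.0, 0.0]
contact_force: [0.4, 0.3, -1.3]
opening: 0.248
finger_force: 50.2
```

Call:
drive_tool:
  moves:
    - [[0,0,0],[0,0,0.03],0.01]
    - [[0,0,0],[0,0,0.03],0.01]
    - [[0,0,0],[0,0,0.02],0.01]
    - [[0,0,0],[0,0,0],0.01]
    - [[0,0,0],[0,0,0],0.01]

```text
time: 8.82
eef_pos: [0.4533, 0.026, 0.1232]
tcp_rot: [0.767, 0.642, 0.001, 0.001]
contact_force: [0.5, 0.2, -1.2]
opening: 0.245
finger_force: 50.2
```

```bash
python3 -c "
from h import *
shot('wrist','w2');shot('top','t2');s=ctrl.get_state();print(s['eef_pos'],s['tcp_rot'],s['contact_force'],s['opening'])
a=cv2.imread('pics/w2.png');b=cv2.imread('pics/t2.png')
cv2.imwrite('pics/c2.png',np.hstack([cv2.resize(a,(400,300)),cv2.resize(b,(400,300))]))"
```

```text
[0.45351614 0.0258893  0.12370787] [0.76707285 0.64155859 0.00091011 0.00099009] [ 0.2561947  -0.2296619  -1.91348198] 0.24673331738140836
```

View pics/c2.png

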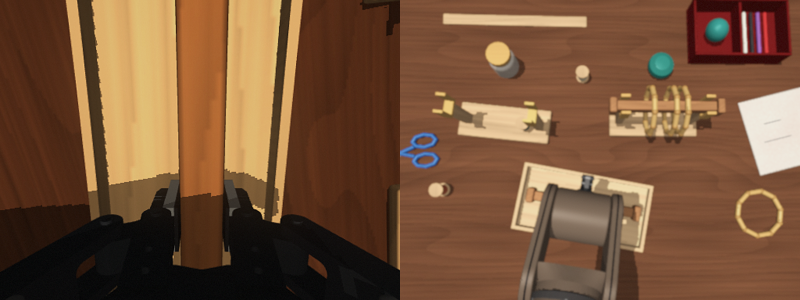

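The rail is centred between the tray walls and parallel to them, with both ends inside. Lowering now.

Call:
drive_tool:
  moves:
    - [[0,0,0],[0,0,0.02],0.01]
    - [[0,0,0],[0,0,0.025],0.01]
    - [[0,0,0],[0,0,0.02],0.01]
    - [[0,0,0],[0,0,0.01],0.01]
    - [[0,0,0],[0,0,0.003],0.01]

```text
time: 9.55
eef_pos: [0.4528, 0.0258, 0.0446]
tcp_rot: [0.767, 0.641, 0.0, 0.0]
contact_force: [-1.1, -0.6, -1.5]
opening: 0.245
finger_force: 50.2
```

Call:
drive_tool:
  moves:
    - [[0,0,0],[0,0,0.002],0.01]
    - [[0,0,0],[0,0,0],0.01]
    - [[0,0,0],[0,0,0],0.01]

```text
time: 9.93
eef_pos: [0.4528, 0.0258, 0.0429]
tcp_rot: [0.767, 0.641, 0.0, 0.0]
contact_force: [0.6, 0.5, -1.9]
opening: 0.247
finger_force: 50.2
```

Call:
drive_tool:
  moves:
    - [[0,0,0],[0,0,0.002],0.01]
    - [[0,0,0],[0,0,0.002],0.01]
    - [[0,0,0],[0,0,0.001],0.01]
    - [[0,0,0],[0,0,0.001],0.01]
    - [[0,0,0],[0,0,0],0.01]

```text
time: 10.55
eef_pos: [0.4524, 0.0259, 0.0362]
tcp_rot: [0.767, 0.641, -0.0, -0.0]
contact_force: [-0.1, 0.2, -2.2]
opening: 0.249
finger_force: 50.2
```

Call:
drive_tool:
  moves:
    - [[0,0,0],[0,0,0.001],0.01]
    - [[0,0,0],[0,0,0],0.01]

```text
time: 10.8
eef_pos: [0.4526, 0.0259, 0.0355]
tcp_rot: [0.767, 0.641, 0.0, 0.0]
contact_force: [-0.4, 0.6, -0.1]
opening: 0.244
finger_force: 50.3
```

Call:
drive_tool:
  moves:
    - [[0,0,0],[0,0,0.0005],0.01]
    - [[0,0,0],[0,0,0],0.01]

```text
time: 11.05
eef_pos: [0.4526, 0.0258, 0.0355]
tcp_rot: [0.767, 0.641, -0.0, -0.0]
contact_force: [-2.5, 0.6, 4.2]
opening: 0.248
finger_force: 51.1
```

Contact with the floor; releasing.

Call:
drive_tool:
  moves:
    - [[0,0,0],[0,0,0],0.024]
    - [[0,0,0],[0,0,0],0.03]
    - [[0,0,0],[0,0,0],0.04]
    - [[0,0,0],[0,0,0],0.045]
    - [[0,0,0],[0,0,0],0.045]

```text
time: 11.68
eef_pos: [0.4524, 0.0259, 0.0348]
tcp_rot: [0.767, 0.641, -0.0, -0.0]
contact_force: [-0.5, -0.1, 0.7]
opening: 0.529
finger_force: 0.0
```

Call:
drive_tool:
  moves:
    - [[0,0,0],[0,0,-0.01],0.045]
    - [[0,0,0],[0,0,-0.03],0.045]
    - [[0,0,0],[0,0,-0.04],0.045]
    - [[0,0,0],[0,0,-0.04],0.045]
    - [[0,0,0],[0,0,-0.04],0.045]

```text
time: 12.3
eef_pos: [0.4523, 0.0259, 0.1969]
tcp_rot: [0.767, 0.641, 0.0, 0.0]
contact_force: [-0.0, 0.8, 0.3]
opening: 0.531
finger_force: 0.0
```

Call:
drive_tool:
  moves:
    - [[0,0,0],[0,0,-0.02],0.045]
    - [[0,0,0],[0,0,0],0.045]
    - [[0,0,0],[0,0,0],0.045]

```text
time: 12.68
eef_pos: [0.4518, 0.026, 0.2139]
tcp_rot: [0.767, 0.641, -0.0, -0.001]
contact_force: [0.5, 0.2, -0.8]
opening: 0.524
finger_force: 0.0
```

```bash
python3 -c "
from h import *
shot('scene','s3');s=ctrl.get_state();print(s['eef_pos'],s['contact_force'],s['opening'],s['time'])"
```

```text
[0.45153516 0.02602733 0.21341976] [0.3784166  0.40989402 0.22683564] 0.5247283758925787 12.725
```

View pics/s3.png

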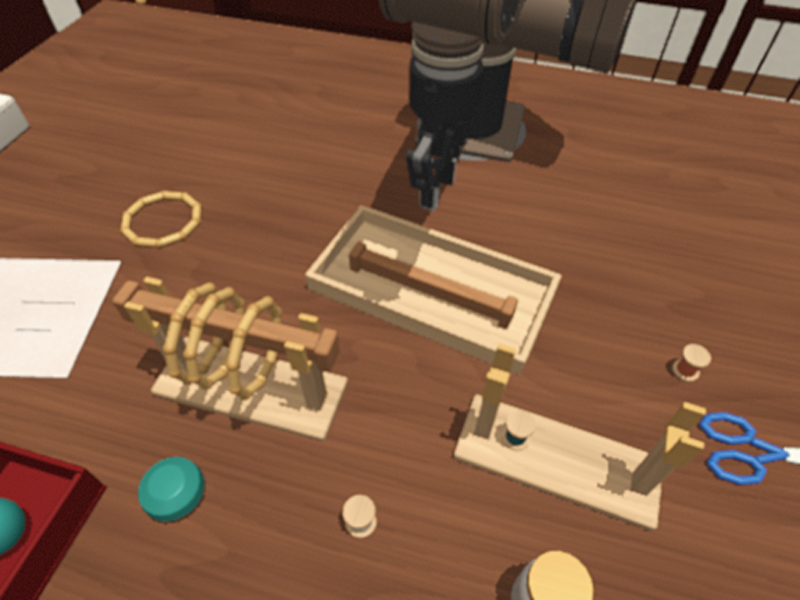

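The rail lies flat and lengthwise in the tray, from (357,258) to (508,311). The gripper is clear and the handle rail is unmoved.

```bash
python3 -c "
from plant import ctrl
print(ctrl.sign_off())"
```

```text
the job is handed in; nothing more can be done
None
```

The bare rail was lifted level out of its brackets and laid flat and lengthwise on the tray's floor, the rail with the handles was left alone, and the job was handed in at about 13 s of the 43 s allowed.

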